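# Third hand at the marking rail: three races pressed against the stop

## Robot

A 7-joint arm with a two-finger parallel gripper is mounted at the origin on a cart in front of the work surface, level with it; the furniture and walls round the work are solid. World frame = base frame: x ahead of the robot, y to its left, z up, the work surface at z = 0. Lengths are in m, angles in rad, forces in N, time in s.
With the tool pointing down it reaches from about 0.425 to 0.875 m from the base axis. Payload 9.9 kg.
Tool frame: the origin (TCP) lies midway between the tips of the shut fingers; the grasp point (between the pads) lies 19 mm behind it; z points along the fingers, y is the line along which they close (so a half turn about z gives the same grasp; the last joint's range is limited). The gripper opens to 85 mm and grips with 20 to 120 N. Pads are 22 mm wide; open, the fingers measure 114 mm over their backs; the gripper's body (76 mm by 85 mm) begins 54 mm behind the grasp point. The pads swing forward as they close: fully open they stand 13 mm farther back than shut.
Start: joints at [-1.427, 0.576, 0.025, 1.437, -0.015, 1.129, -0.057], TCP at [0.152, 0.658, 0.231] pointing down, gripper open.
Joint ranges: [-2.76, 2.76], [-0.34, 2.15], [-1.52, 1.57], [0.19, 2.46], [-1.09, 4.23], [0.17, 1.99], [-2.82, 2.82]. Speed limits (rad/s): [2.22, 2.22, 3.01, 3.01, 3.14, 3.14, 3.14].

## Interface

Orientations are given as a 3x3 rotation matrix whose columns are the frame's x, y, z axes.
In Python, from workcell import arm, capture gives the robot as it stands.
- The arm moves only by the shell command python3 -m crank 'ROWS' [FORCE]. ROWS is JSON, a list that holds one entry, the list of rows, each a list of 5 numbers: the opening, from 0 (shut) to 1 (fully open), then the shift along the tool's x, y, z in units of 40 mm (1.0 is 40 mm), then the turn about the tool's z in units of 5 degrees (1.0 is 5 degrees). In form: [[[fingers, dx, dy, dz, twist], ...]]. A call has 1 to 5 rows; each row shifts and turns the commanded pose from where the row before left it, along the tool's axes as they then stand; what a row does not reach is not made up. A row lasts 1/8 s, in which the tool goes at most 62.5 mm and 10.7 degrees, less where a joint would pass 70% of its speed; a pose out of reach is approached as far as the arm can. A call is refused whole if a number of a shift passes 1 or a number of a turn 1, either way. A call with a gripper value outside its range is refused whole. The fingers move at their own pace and stop on an object; FORCE is the grip in N (left out, the last holds). Time passes only in rows, so rows that do not move let the fingers close. It gives the time, the measured TCP pose, the force, the opening and the grip force at its end, in the units of the state.
- arm.state(): the state, without advancing time (a new reading comes with each control period).
- capture(name): name is "scene" or "top" or "wrist"; returns a dict with "color" (420x560x3 uint8, red, green, blue), "z_map" (420x560 float32, m along the optical axis (not along the pixel's ray), 0 where there is no reading), "K" (3x3 intrinsics, pixels), "R" (3x3) and "t" (3): a world point X has camera coordinates R X + t; the wrist camera has in their place "hand_eye" (4x4, takes a point from camera to tool coordinates, whose origin is the TCP and whose axes are the flange's). Camera axes: x right, y down, z forward; pixel columns grow to the right and rows downward; lengths in m; the calibration is good to about 2 mm. A picture is of the moment at which its call begins: read the wrist's pose just before it.
- arm.hand_in(): hands the job in; it is judged then, once.
The state is a dict: "time": time; "q": joint angles; "dq": joint speeds; "tau": joint torques, N m; "ee_pos": TCP position; "tool_rot": TCP orientation; "ft_force": force on the tool from outside, world axes, zero at the start; "wrist_torque": the same for the moment, N m; "width": finger opening in m; "gripper_force": force on a finger pad.
Only numpy, scipy, OpenCV 4.12 (cv2) and the standard library are available. Lean on these libraries where they do the work, as an engineer would, in place of code of your own. Each camera call takes 0.05 s, during which the arm holds its last target. There are 200 camera calls.

## Task

Load the marking rail for the next marking run: lay exactly three of the five loose bearing races flat in its channel, in a row between the blue carriage and the end stop, and leave the other two where they lie. Then slide the carriage up by its black grip so that its sprung plunger presses the row against the end stop, and keep pushing so that the carriage's front edge stands in the green band of the plunger (about 11 N), never pressing deep into the red. Finish while still holding it there: a colleague will tighten the lock screw, and the carriage springs back if it is let go; do not disturb the micrometer, marker or screwdriver.

Things in the scene. Friction and masses are not known exactly. Their poses are not given: they have to be found in the camera images.
- race_1: loose steel bearing race (all five are alike): ring 29 mm in diameter, 10 mm high, 28 g, lying flat; origin at the centre of its underside, z up; yaw does not matter. Grasp across the outside
- race_2: loose steel bearing race (all five are alike): ring 29 mm in diameter, 10 mm high, 28 g, lying flat; origin at the centre of its underside, z up; yaw does not matter. Grasp across the outside
- race_3: loose steel bearing race (all five are alike): ring 29 mm in diameter, 10 mm high, 28 g, lying flat; origin at the centre of its underside, z up; yaw does not matter. Grasp across the outside
- race_4: loose steel bearing race (all five are alike): ring 29 mm in diameter, 10 mm high, 28 g, lying flat; origin at the centre of its underside, z up; yaw does not matter. Grasp across the outside
- race_5: loose steel bearing race (all five are alike): ring 29 mm in diameter, 10 mm high, 28 g, lying flat; origin at the centre of its underside, z up; yaw does not matter. Grasp across the outside
- marking_rail: fixed dark steel rail plate 270 x 80 x 12 mm; origin under its centre, x along the channel to the end stop, z up. Channel floor at z = 12 mm, 33 mm wide about y = 0, between aluminium strips that stand 4 mm above it (chamfered, outer edges y = +-31 mm), so a race in it stands 6 mm proud. Free from plunger_face to the stop face at x = +115 mm; three touching races fill about 86 mm
- end_stop: fixed aluminium block across the channel's +x end, 64 mm wide, 16 mm high; origin on its pressing face, at the channel floor, on the channel's middle; the face looks to the rail's -x
- carriage (a joint): the blue carriage's slide along the rail's +x, in m: 0 fully back, up to 0.125. It starts anywhere from 0 to 0.02. It slides freely (about 1 N of friction) and stays where left unless the plunger's spring pushes it back
- carriage_grip (a point): middle of the carriage's black upright grip, 16 mm thick along the rail's x, 30 mm wide along its y, standing from z = 36.5 to 66.5 mm above the bench (this point 49.5 mm). The blue carriage is 44 mm long (grip over its middle), 94 mm wide, top at z = 33 mm; its lock screw's knob sticks out 20 mm at the +y side, below z = 32 mm, for the colleague only
- plunger (a joint): how far the sprung plunger is pushed into the carriage, in m: 0 out, 0.016 fully in. Spring force 4 N + 1 N per mm. A flat bar 20 mm wide sticking out of the carriage's front (+x) face: at rest 16 mm show, from the carriage face 4 mm steel, 6 mm green, 6 mm red, then the pad. The face stands in the green from 0.004 to 0.010 (8 to 14 N)
- plunger_face (a point): middle of the plunger's pressing pad face (28 mm wide, 9 mm high, at the +x end of the plunger), 5 mm above the channel floor. When the three races are pressed to the stop it lies about 29 mm along +x from the rail's origin. With the plunger out, the carriage's grip is 44 mm behind it along the rail
- micrometer: bystander: green-framed outside micrometer lying on the bench, 61 x 130 x 16 mm, origin under its middle; leave alone
- marker: bystander: blue marker pen lying on the bench, 16 x 137 x 18 mm, origin under its middle; leave alone
- screwdriver: bystander: red-handled screwdriver lying on the bench, 30 x 209 x 31 mm, origin under its middle; leave alone

How it is judged:
By the outcome, as a careful person would: the job done as asked, in the order asked, and still so for the second after the job is handed in, while the arm keeps its last pose, push and grip.
It also fails if it takes over 72 s, if anything falls off the work surface, if the arm or the gripper's body presses on something with over 40 N, if the wrist force passes 120 N, or if a joint passes its speed limit or range.

## Working session

There is one attempt and no reset: what is moved stays moved. The work goes in short steps, Python scripts to look and compute and a shell command to move; the robot and the scene stay as the last step left them, time stands still between calls to the robot, and variables do not carry over. Pictures are saved under pics/ and viewed, at most 10 in all, crops included, and the job is handed in when it is done.

```bash
mkdir -p pics; ls; python3 - <<'E'
from workcell import arm,capture
import cv2,numpy as np
s=arm.state();print(s['time'],s['ee_pos'],s['tool_rot'],s['width'])
for n in('top','scene'):
    c=capture(n);cv2.imwrite(f'pics/{n}0.png',c['color'][...,::-1]);np.savez(f'{n}0.npz',**c);print(n,c['K'],c['R'],c['t'])
E
```

```text
pics
0.0 [0.1523032  0.65711202 0.23044138] [[-9.74176158e-01  2.25789086e-01 -3.20315724e-04]
 [ 2.25789305e-01  9.74174754e-01 -1.65469605e-03]
 [-6.15688164e-05 -1.68428930e-03 -9.99998580e-01]] 0.08514873987074607
top [[534.0924329    0.         263.86357131]
 [  0.         534.0924329  213.96230731]
 [  0.           0.           1.        ]] [[-0.0282246  -0.99959883  0.0023561 ]
 [-0.99583319  0.02791364 -0.08681637]
 [ 0.08671578 -0.00479664 -0.99622154]] [-0.04625099  0.50351934  1.37529139]
scene [[421.92747824   0.         281.60885061]
 [  0.         421.92747824 210.7910438 ]
 [  0.           0.           1.        ]] [[ 0.80342099 -0.59509013 -0.0195561 ]
 [-0.37878076 -0.48549238 -0.78792277]
 [ 0.45939073  0.64044117 -0.61546346]] [-0.42693152  0.23113026  0.8497544 ]
```

View pics/top0.png

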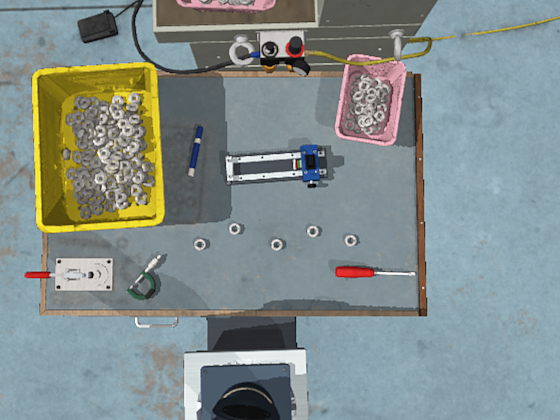

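View pics/scene0.png

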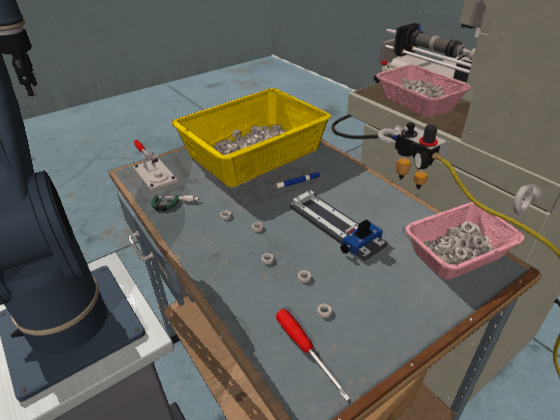

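The top view shows five races at about (200,244), (236,229), (277,244), (313,231) and (351,240). The rail runs from (227,167) to (327,163), with its end stop at the left end and the blue carriage and black grip near (311,163). The bystanders are clear of these.

```bash
cat > h.py <<'E'
import numpy as np,cv2
from workcell import arm,capture
def ray(uv,z,K,R,t):
    d=R.T@np.linalg.solve(K,[uv[0],uv[1],1]);o=-R.T@t
    return o+d*(z-o[2])/d[2]
def wristcam(n=None):
    s=arm.state();c=capture('wrist')
    if n: cv2.imwrite(f'pics/{n}.png',c['color'][...,::-1])
    T=np.eye(4);T[:3,:3]=s['tool_rot'];T[:3,3]=s['ee_pos']
    M=np.linalg.inv(T@c['hand_eye'])
    return s,c,(c['K'],M[:3,:3],M[:3,3])
def blobs(mask,cam,z,lo,hi):
    n,_,st,ce=cv2.connectedComponentsWithStats(mask.astype('uint8'))
    for i in range(1,n):
        if lo<st[i,4]<hi: print(st[i],ce[i].round(1),ray(ce[i],z,*cam).round(4))
E
python3 - <<'E'
from h import *
c=np.load('top0.npz');im=c['color'];cam=(c['K'],c['R'],c['t'])
hsv=cv2.cvtColor(im,cv2.COLOR_RGB2HSV);H,S,V=cv2.split(hsv)
for uv in[(200,244),(236,229),(277,244),(313,231),(351,240)]:
    u,v=uv;p=(V[v-9:v+10,u-9:u+10]>165)
    hull=cv2.findNonZero(p.astype('uint8'));(x,y),r=cv2.minEnclosingCircle(hull)
    print('race',x+u-9,y+v-9,r,ray((x+u-9,y+v-9),.01,*cam).round(4))
w=np.zeros_like(V);w[140:195,220:335]=((V>165)&(S<50))[140:195,220:335]
n,_,st,ce=cv2.connectedComponentsWithStats(w);print(st,ce.round(1))
b=((H>100)&(H<125)&(S>150));blobs(b,cam,.033,50,2000)
print(ray((228,168),.02,*cam))
cv2.imwrite('pics/railcrop.png',cv2.resize(im[140:195,218:345,::-1],None,fx=6,fy=6,interpolation=cv2.INTER_NEAREST))
E
```

```text
race 199.5 244.5 5.700977325439453 [0.4274 0.1107 0.01  ]
race 234.0 228.5 5.590270042419434 [0.4669 0.0192 0.01  ]
race 276.0 244.5 5.590270042419434 [ 0.4217 -0.09    0.01  ]
race 312.3125 231.0 5.676600456237793 [ 0.4545 -0.1866  0.01  ]
race 350.0 240.5 5.852449893951416 [ 0.4267 -0.2848  0.01  ]
[[     0      0    560    420 234272]
 [   226    153     77     28    865]
 [   318    152      6      4     12]
 [   293    159      3     11     24]
 [   300    161      1      6      6]
 [   319    169      2      2      3]
 [   315    171      2      2      3]
 [   323    170      3      3      7]
 [   306    172      1      1      1]
 [   320    173      1      1      1]
 [   310    181      2      3      5]
 [   314    182      1      1      1]] [[279.6 209.7]
 [261.1 166.6]
 [321.2 154.1]
 [293.8 164. ]
 [300.  163.5]
 [319.3 169.7]
 [315.3 171.3]
 [324.3 170.9]
 [306.  172. ]
 [320.  173. ]
 [310.4 181.8]
 [314.  182. ]]
[196 127   7  11  56] [198.9 132.1] [0.7219 0.1044 0.033 ]
[190 143  10  25 135] [194.3 154.9] [0.6615 0.1175 0.033 ]
[300 145  20  36 403] [309.7 163. ] [ 0.6315 -0.1841  0.033 ]
[0.6265543  0.03077368 0.02      ]
```

View pics/railcrop.png

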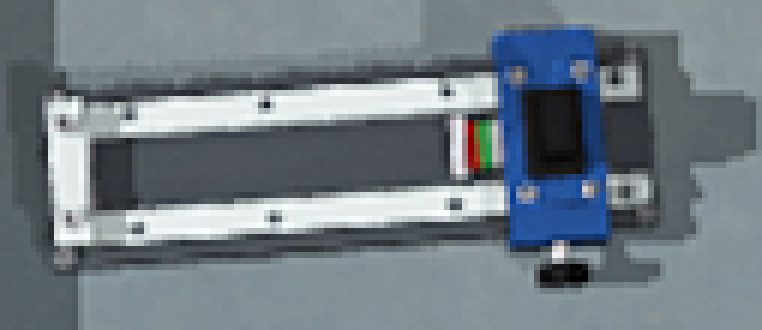

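The crop shows the rail with its end stop on the left: face near crop (92,165), pad near (452,145). The rail's x is about world +y, and the races need roughly 86 mm of about 150 mm free. I'll check the bin height on the way, then swing over.

```bash
cat >> h.py <<'E'
def go(x,y,z,ang=None):
    "units in tool axes to reach the target"
    s=arm.state();R=s['tool_rot'];d=R.T@(np.array([x,y,z])-s['ee_pos'])/.04
    a=np.degrees(np.arctan2(R[1,1],R[0,1]))
    print('t',round(s['time'],2),'pos',s['ee_pos'].round(4),'units',d.round(3),'yang',a.round(2),'twist',None if ang is None else round((a-ang)/5,3),'F',np.round(s['ft_force'],1),'w',round(s['width'],4),'gf',np.round(s['gripper_force'],1),'q7',round(s['q'][6],2))
E
python3 - <<'E'
from h import *
c=np.load('top0.npz');d=c['z_map']
v,u=np.mgrid[65:235,30:165];z=d[65:235,30:165]
P=np.stack([(u-c['K'][0,2])/c['K'][0,0]*z,(v-c['K'][1,2])/c['K'][1,1]*z,z],-1)
W=(P-c['t'])@c['R'];print(np.percentile(W[...,2][z>0],[50,95,99,100]))
E
python3 -m crank '[[[1,-1,0,0,1],[1,-1,0,0,1],[1,-1,0,0,1],[1,-1,0,0,1],[1,-1,0,0,1]]]'
```

```text
[0.028317   0.12212713 0.12527406 0.13095434]
time: 0.72
ee_pos: [0.3361, 0.579, 0.2307]
tool_rot: [[-0.786, 0.619, -0.0], [0.619, 0.786, -0.001], [-0.0, -0.001, -1.0]]
ft_force: [0.6, 0.8, 0.5]
width: 0.0854
gripper_force: 0.0
```

Bin rim is at 0.13, so 0.23 clears it.

```bash
python3 -m crank '[[[1,-1,0,0,1],[1,-1,0,0,1],[1,-1,0,0,1],[1,-1,0,0,1],[1,-1,0,0,1]]]' >/dev/null
python3 -m crank '[[[1,-1,0,0,1],[1,-1,0,0,1],[1,-1,0,0,1],[1,-1,0,0,1],[1,-1,0,0,0.9]]]'
python3 -c "
from h import *
go(.56,-.06,.23,2.5)"
```

```text
time: 1.98
ee_pos: [0.5257, 0.241, 0.231]
tool_rot: [[-0.04, 0.999, -0.0], [0.999, 0.04, -0.0], [-0.0, -0.0, -1.0]]
ft_force: [0.5, 0.4, 0.6]
width: 0.0851
gripper_force: 0.0
t 1.98 pos [0.5257 0.241  0.231 ] units [-7.553  0.557  0.027] yang 2.29 twist -0.042 F [0.5 0.4 0.6] w 0.0851 gf 0.0 q7 -0.26
```

```bash
python3 -m crank '[[[1,-1,0.1,0,0],[1,-1,0.1,0,0],[1,-1,0.1,0,0],[1,-1,0.1,0,0],[1,-1,0.1,0,0]]]' >/dev/null
python3 -m crank '[[[1,-1,0.1,0,0],[1,-1,0.1,0,0],[1,-0.5,0,0,0],[1,0,0,0,0]]]' 
python3 - <<'E'
from h import *
s,c,cam=wristcam('w1')
np.savez('w1.npz',im=c['color'],K=cam[0],R=cam[1],t=cam[2])
print(s['ee_pos'],cam)
for p in [(0,0),(560,0),(0,420),(560,420)]: print(ray(p,0.01,*cam).round(3))
E
```

```text
time: 3.1
ee_pos: [0.5661, -0.0571, 0.2311]
tool_rot: [[-0.04, 0.999, -0.0], [0.999, 0.04, -0.0], [-0.0, -0.0, -1.0]]
ft_force: [-0.1, 0.9, -1.1]
width: 0.0855
gripper_force: 0.0
[ 0.56609627 -0.05713914  0.23113804] (array([[332.8818837 ,   0.        , 276.58952125],
       [  0.        , 332.8818837 , 202.85865989],
       [  0.        ,   0.        ,   1.        ]]), array([[ 9.99192721e-01,  4.01730021e-02, -1.92490659e-04],
       [ 3.88515792e-02, -9.65084763e-01,  2.59040449e-01],
       [ 1.02206627e-02, -2.58838809e-01, -9.65866455e-01]]), array([-0.56290452, -0.11130191,  0.35672931]))
[0.29  0.103 0.01 ]
[0.834 0.125 0.01 ]
[ 0.201 -0.413  0.01 ]
[ 0.967 -0.382  0.01 ]
```

View pics/w1.png

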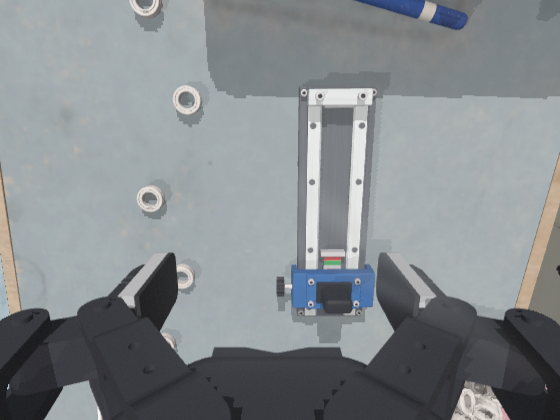

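The wrist view shows races at (146,2), (187,100), (150,199), (184,277) and (168,340). The stop is at (338,97), the channel about columns 320–355, the pad at (333,253) and the grip at (335,297).

```bash
python3 - <<'E'
from h import *
c=np.load('w1.npz');im=c['im'];cam=(c['K'],c['R'],c['t'])
V=im.max(2).astype(int);S=V-im.min(2)
for uv in[(187,100),(150,199),(184,277)]:
    u,v=uv;p=(V[v-20:v+21,u-20:u+21]>170)
    (x,y),r=cv2.minEnclosingCircle(cv2.findNonZero(p.astype('uint8')))
    print('race',(x+u-20,y+v-20),r,ray((x+u-20,y+v-20),.01,*cam).round(4))
mid=[]
for v in range(120,245,8):
    b=np.where(V[v,300:380]>185)[0]+300
    gi=b[b<335].max()+.5;gj=b[b>342].min()-.5
    L,R_=ray((gi,v),.016,*cam),ray((gj,v),.016,*cam);mid.append((*((L+R_)/2)[:2],(R_-L)[0]))
mid=np.array(mid);print(mid[:,2].round(4))
f=np.polyfit(mid[:,1],mid[:,0],1);print('x=',f,'ang',90-np.degrees(np.arctan(f[0])))
col=V[80:130,334:342].mean(1).astype(int);print('stop',list(enumerate(col,80)))
col=im[240:275,328:336].mean(1).astype(int);print([(240+i,*k) for i,k in enumerate(col)])
E
```

```text
race (187.0, 100.0) 28.28437042236328 [0.4691 0.0175 0.01  ]
race (150.0, 199.0) 28.28437042236328 [ 0.4243 -0.0911  0.01  ]
race (190.5, 277.0) 24.129955291748047 [ 0.4673 -0.1862  0.01  ]
[0.0364 0.0335 0.0327 0.0329 0.0341 0.0333 0.0335 0.0326 0.0328 0.0341
 0.0332 0.0334 0.0325 0.0339 0.033  0.0332]
x= [-0.04475449  0.62622354] ang 92.56253339902138
stop [(80, np.int64(122)), (81, np.int64(123)), (82, np.int64(123)), (83, np.int64(123)), (84, np.int64(122)), (85, np.int64(122)), (86, np.int64(123)), (87, np.int64(120)), (88, np.int64(161)), (89, np.int64(219)), (90, np.int64(232)), (91, np.int64(231)), (92, np.int64(231)), (93, np.int64(232)), (94, np.int64(232)), (95, np.int64(232)), (96, np.int64(232)), (97, np.int64(230)), (98, np.int64(229)), (99, np.int64(227)), (100, np.int64(226)), (101, np.int64(228)), (102, np.int64(229)), (103, np.int64(229)), (104, np.int64(207)), (105, np.int64(169)), (106, np.int64(169)), (107, np.int64(142)), (108, np.int64(109)), (109, np.int64(106)), (110, np.int64(107)), (111, np.int64(106)), (112, np.int64(106)), (113, np.int64(107)), (114, np.i
[... 1449 characters left out ...]
 np.int64(171), np.int64(120)), (262, np.int64(96), np.int64(167), np.int64(118)), (263, np.int64(95), np.int64(167), np.int64(116)), (264, np.int64(110), np.int64(170), np.int64(128)), (265, np.int64(175), np.int64(185), np.int64(177)), (266, np.int64(194), np.int64(191), np.int64(192)), (267, np.int64(194), np.int64(191), np.int64(192)), (268, np.int64(163), np.int64(164), np.int64(172)), (269, np.int64(104), np.int64(121), np.int64(150)), (270, np.int64(78), np.int64(106), np.int64(147)), (271, np.int64(78), np.int64(106), np.int64(149)), (272, np.int64(78), np.int64(107), np.int64(152)), (273, np.int64(75), np.int64(105), np.int64(149)), (274, np.int64(82), np.int64(121), np.int64(174))]
```

```bash
python3 - <<'E'
from h import *
c=np.load('w1.npz');cam=(c['K'],c['R'],c['t'])
print(ray((338,104.5),.028,*cam),ray((338,107.5),.012,*cam),'pad',ray((332,252),.0215,*cam),ray((332,249),.0125,*cam),'face',ray((332,268.3),.0215,*cam),'grip top',ray((337,305),.0665,*cam))
im=c['im'].min(2)
for u,v in[(187,100),(150,199),(146,3)]:
    p=np.zeros_like(im);p[max(v-17,0):v+18,u-17:u+18]=im[max(v-17,0):v+18,u-17:u+18]>175
    (x,y),r=cv2.minEnclosingCircle(cv2.findNonZero(p));print((x,y),r,ray((x,y),.01,*cam).round(4))
go(.4685,.018,.1,2.56)
E
```

```text
[0.62376562 0.01870581 0.028     ] [0.62683956 0.01622874 0.012     ] pad [ 0.63225002 -0.14211079  0.0215    ] [ 0.63370467 -0.14218001  0.0125    ] face [ 0.63393966 -0.16235387  0.0215    ] grip top [ 0.63354724 -0.18200901  0.0665    ]
(186.0, 99.0) 14.764923095703125 [0.4681 0.0184 0.01  ]
(149.31344604492188, 198.15509033203125) 13.363572120666504 [ 0.4236 -0.0901  0.01  ]
(143.5, 1.192307710647583) 14.54903793334961 [0.4296 0.1078 0.01  ]
t 3.15 pos [ 0.5662 -0.0554  0.2311] units [ 1.936 -2.361  3.279] yang 2.43 twist -0.025 F [-0.   0.6 -0.2] w 0.0855 gf 0.0 q7 0.28
```

```bash
python3 -m crank '[[[0.35,0.5,-0.6,1,0],[0.35,0.5,-0.6,1,0],[0.35,0.3,0,1,0],[0.35,0,0,1,0],[0.35,0,0,1,0]]]' >/dev/null
python3 -m crank '[[[0.35,0,0,0.2,0],[0.35,0,0,0,0]]]'; python3 -c "
from h import *
go(.468,.0185,.02,2.56)"
```

```text
time: 4.03
ee_pos: [0.5162, -0.0053, 0.0236]
tool_rot: [[-0.044, 0.999, -0.001], [0.999, 0.044, 0.0], [0.0, -0.0, -1.0]]
ft_force: [-0.3, -0.0, -0.2]
width: 0.0299
gripper_force: 0.0
t 4.03 pos [ 0.5162 -0.0053  0.0236] units [ 0.648 -1.179  0.09 ] yang 2.51 twist -0.01 F [-0.3 -0.  -0.2] w 0.0299 gf 0.0 q7 0.34
```

```bash
python3 -m crank '[[[0.35,0,0,0.2,0],[0.35,0,0,0.15,0],[0.35,0,0,0,0]]]' |grep -E "ee_pos|ft_f"
for i in 1; do python3 -m crank '[[[0.35,0,0,0.08,0],[0.35,0,0,0,0]]]'|grep -E "ee_pos|ft_f"; done
python3 -m crank '[[[0.35,0,0,0.05,0],[0.35,0,0,0,0]]]'|grep -E "ee_pos|ft_f"
```

```text
ee_pos: [0.5162, -0.0062, 0.0093]
ft_force: [-0.1, -0.5, -0.3]
ee_pos: [0.5162, -0.0063, 0.006]
ft_force: [0.3, 0.1, -0.9]
ee_pos: [0.5162, -0.0063, 0.004]
ft_force: [-0.4, 1.5, 0.2]
```

```bash

python3 -m crank '[[[0.35,0,0,0.05,0],[0.35,0,0,0,0]]]'|grep -E "ee_pos|ft_f"
python3 -m crank '[[[0.35,0,0,0.04,0],[0.35,0,0,0,0]]]'|grep -E "ee_pos|ft_f"
python3 -m crank '[[[0.35,0,0,0.04,0],[0.35,0,0,0,0]]]'|grep -E "ee_pos|ft_f"
```

```text
ee_pos: [0.5161, -0.0063, 0.002]
ft_force: [0.3, 0.4, -0.3]
ee_pos: [0.5161, -0.0062, 0.0004]
ft_force: [0.5, -0.3, -0.0]
ee_pos: [0.5163, -0.0063, -0.0004]
ft_force: [-3.2, 0.2, 12.5]
```

Tips touch the bench at TCP z ≈ 0, so I'll grip at z = 5 mm, which puts the tips 1 mm above the strips when seating.

```bash

python3 -m crank '[[[0.6,0,0,-0.9,0],[0.6,0.33,-0.6,0,0],[0.6,0.33,-0.59,0,0],[0.6,0,0,0,0]]]'>/dev/null
python3 - <<'E'
from h import *
s,c,cam=wristcam('w2')
go(.468,.0185,.005,2.56)
E
```

```text
t 6.2 pos [0.4673 0.0184 0.035 ] units [0.002 0.018 0.751] yang 2.49 twist -0.014 F [ 1.  -0.3 -0.8] w 0.0516 gf 0.0 q7 0.31
```

View pics/w2.png

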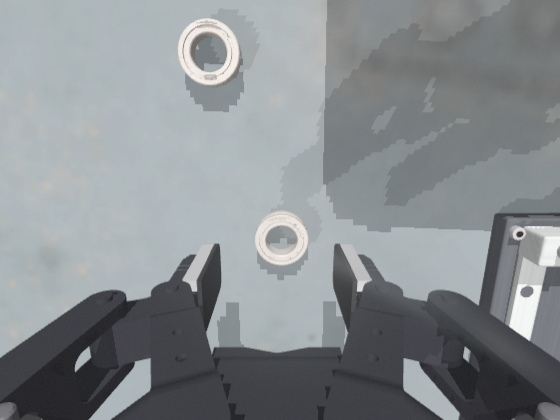

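The view shows race_2 at (281,238), centred between the fingers at columns 210 and 347. Descending to grip.

```bash

python3 -m crank '[[[0.6,0,0.02,0.4,0],[0.6,0,0,0.35,0],[0.6,0,0,0,0],[0.2,0,0,0,0],[0.2,0,0,0,0]]]' 40 | grep -E "ee_pos|width|gripper"
python3 -m crank '[[[0.2,0,0,0,0],[0.2,0,0,-1,0],[0.2,0,0,-1,0],[0.2,0,0,0,0]]]' |grep -E "ee_pos|width|gripper"
python3 - <<'E'
from h import *
s,c,cam=wristcam('w3')
go(.6263,-.001,.04,2.56)
E
```

```text
ee_pos: [0.4685, 0.0179, 0.0054]
width: 0.0254
gripper_force: 39.2
ee_pos: [0.4699, 0.0184, 0.0873]
width: 0.0256
gripper_force: 39.4
t 7.38 pos [0.4691 0.0185 0.0859] units [-0.658  3.901  1.16 ] yang 2.49 twist -0.015 F [-0.8  0.4 -0.8] w 0.0257 gf 39.4 q7 0.27
```

View pics/w3.png

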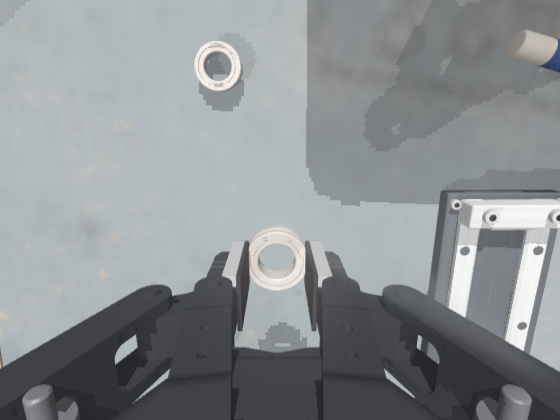

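The view shows the race held, ring centre about (277,260), but it looks forward of the pads. I'll compute its offset from the TCP.

```bash
python3 - <<'E'
from h import *
s,c,cam=wristcam()
im=c['color'].min(2);p=np.zeros_like(im);p[215:300,246:309]=im[215:300,246:309]>195
cn=max(cv2.findContours(p,0,2)[0],key=cv2.contourArea);(x,y),r=cv2.minEnclosingCircle(cn)
P=ray((x,y),s['ee_pos'][2]+.005,*cam);print((x,y),r,P,s['tool_rot'].T@(P-s['ee_pos']))
c=np.load('top0.npz')
d=c['z_map'][236:253,192:208];print(d.min(),d.max())
E
```

```text
(276.50274658203125, 257.92230224609375) 32.392276763916016 [0.46856554 0.02099605 0.09093808] [ 0.00251405 -0.00043786 -0.00500016]
1.3939981 1.4234838
```

Offset is only 2.5 mm along tool x, so the race is well within the pads. Moving over the channel.

```bash

python3 -m crank '[[[0.2,-0.14,0.98,0,0],[0.2,-0.14,0.98,0,0],[0.2,-0.14,0.98,0,0],[0.2,-0.14,0.98,0.5,0],[0.2,-0.14,0,0.5,0]]]'>/dev/null
python3 -m crank '[[[0.2,0,0,0.15,0],[0.2,0,0,0,0]]]'>/dev/null
python3 -c "
from h import *
go(.6264,-.0035,.0175,2.56)"
```

```text
t 8.3 pos [ 0.6251 -0.003   0.038 ] units [-0.014  0.032  0.512] yang 2.43 twist -0.025 F [-0.3 -0.2 -0.4] w 0.0254 gf 39.5 q7 0.3
```

```bash

python3 -m crank '[[[0.2,-0.01,0.03,0.2,0],[0.2,0,0,0.15,0],[0.2,0,0,0.1,0],[0.2,0,0,0.05,0],[0.2,0,0,0,0]]]'|grep -E "ee_pos|ft_f"
python3 - <<'E'
from h import *
wristcam('w4')
E
```

```text
ee_pos: [0.6274, -0.0035, 0.0189]
ft_force: [-0.1, -0.2, -0.8]
```

View pics/w4.png

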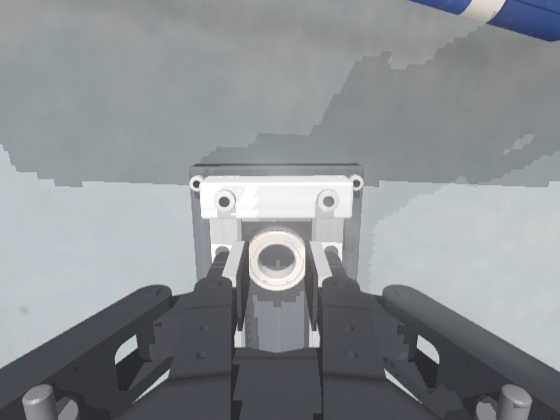

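The race at (277,258) sits centred in the channel just short of the stop (edge at row 219). Lowering the last 1.5 mm and releasing.

```bash

python3 -m crank '[[[0.2,0,0,0.035,0],[0.2,0,0,0,0]]]'|grep -E "ee_pos|ft_f"
python3 -m crank '[[[0.6,0,0,0,0],[0.6,0,0,0,0],[0.6,0,0,0,0],[0.6,0,0,-1,0],[0.6,0,0,-0.7,0]]]'|grep -E "ee_pos|ft_f"
python3 - <<'E'
from h import *
s,c,cam=wristcam('w5')
go(.455,-.1866,.085,2.56)
E
```

```text
ee_pos: [0.6275, -0.0035, 0.0176]
ft_force: [0.3, -0.5, -0.2]
ee_pos: [0.6276, -0.0037, 0.0867]
ft_force: [0.9, -0.9, 0.0]
t 9.9 pos [ 0.6293 -0.0039  0.0902] units [-4.379 -4.548  0.108] yang 2.42 twist -0.027 F [ 2.5 -0.6  2.6] w 0.0513 gf 0.0 q7 0.28
```

View pics/w5.png

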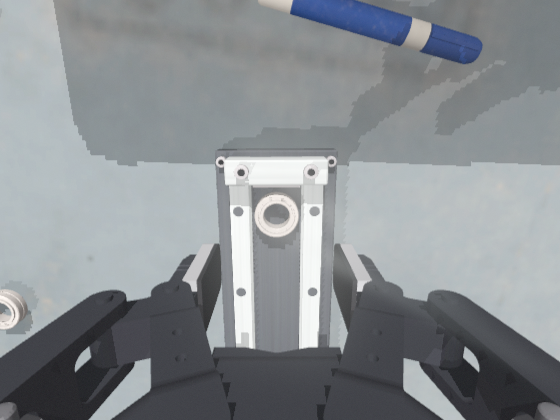

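Race_2 lies flat in the channel at (277,215), just short of the stop. On to race_4.

```bash

python3 -m crank '[[[0.6,-0.88,-0.91,0,0],[0.6,-0.88,-0.91,0,0],[0.6,-0.88,-0.91,0,0],[0.6,-0.88,-0.91,0,0],[0.6,-0.85,-0.91,0.2,0]]]'>/dev/null
python3 -m crank '[[[0.6,0,0,0,0],[0.6,0,0,0,0]]]'>/dev/null
cat >> h.py <<'E'
def ring(guess):
    "find the race near a world guess in the wrist view"
    s,c,cam=wristcam();q=cam[1]@np.array([*guess,.01])+cam[2];u,v=(cam[0]@q/q[2])[:2].astype(int)
    im=c['color'].min(2);p=np.zeros_like(im);w=int(22e-3*332/q[2]);a,b=max(v-w,0),max(u-w,0)
    p[a:v+w,b:u+w]=im[a:v+w,b:u+w]>195
    cn=max(cv2.findContours(p,0,2)[0],key=cv2.contourArea);(x,y),r=cv2.minEnclosingCircle(cn)
    P=ray((x,y),.01,*cam);print('ring',(x,y),r,'expected r',.0145*332/q[2],P.round(4));return P
E
python3 - <<'E'
from h import *
P=ring((.456,-.188));go(P[0],P[1],.005,2.56)
E
```

```text
ring (279.0, 216.27272033691406) 21.483327865600586 expected r 21.882283227838258 [ 0.455  -0.1863  0.01  ]
t 10.82 pos [ 0.4541 -0.1852  0.0776] units [-0.029  0.018  1.815] yang 2.51 twist -0.01 F [ 0.7 -0.1 -0.4] w 0.0512 gf 0.0 q7 0.66
```

```bash

python3 -m crank '[[[0.6,0,0.02,0.8,0],[0.6,0,0,0.7,0],[0.6,0,0,0.3,0],[0.6,0,0,0,0],[0.2,0,0,0,0]]]' 40 | grep -E "ee_pos|width|gripper"
python3 -m crank '[[[0.2,0,0,0,0],[0.2,0,0,0,0],[0.2,0,0,-1,0],[0.2,0,0,-1,0],[0.2,0,0,0,0]]]' |grep -E "ee_pos|width|gripper"
cat >> h.py <<'E'
def held():
    s,c,cam=wristcam()
    im=c['color'].min(2);p=np.zeros_like(im);p[215:300,246:309]=im[215:300,246:309]>195
    cn=max(cv2.findContours(p,0,2)[0],key=cv2.contourArea);(x,y),r=cv2.minEnclosingCircle(cn)
    P=ray((x,y),s['ee_pos'][2]+.005,*cam);print((x,y),r,'in tool',s['tool_rot'].T@(P-s['ee_pos']))
E
python3 - <<'E'
from h import *
held();go(.6277,-.0355,.06,2.56)
E
```

```text
ee_pos: [0.4545, -0.1859, 0.0062]
width: 0.0339
gripper_force: 0.0
ee_pos: [0.4555, -0.1865, 0.0884]
width: 0.0252
gripper_force: 39.3
(276.2018127441406, 263.1942443847656) 29.956470489501953 in tool [-4.42289231e-05 -5.74313139e-04 -5.00315082e-03]
t 12.12 pos [ 0.4548 -0.186   0.087 ] units [3.574 4.478 0.687] yang 2.47 twist -0.018 F [-0.  -0.2 -0.9] w 0.0248 gf 39.3 q7 0.66
```

```bash

python3 -m crank '[[[0.2,0.72,0.9,0,0],[0.2,0.72,0.9,0,0],[0.2,0.72,0.9,0,0],[0.2,0.72,0.9,0,0],[0.2,0.72,0.88,0.3,0]]]'>/dev/null
python3 -m crank '[[[0.2,0,0,0.7,0],[0.2,0,0,0.2,0],[0.2,0,0,0,0]]]'>/dev/null
python3 -c "
from h import *
go(.628,-.034,.018,2.56)"
```

```text
t 13.12 pos [ 0.6257 -0.0352  0.0367] units [0.027 0.06  0.468] yang 2.38 twist -0.036 F [0.9 0.6 0.2] w 0.0251 gf 39.4 q7 0.36
```

```bash

python3 -m crank '[[[0.2,0.03,0.04,0.2,0],[0.2,0,0,0.1,0],[0.2,0,0,0,0],[0.2,0,0,0,0]]]'|grep -E "ee_pos|ft_f"
python3 -c "
from h import *
go(.628,-.034,.018,2.56)"
```

```text
ee_pos: [0.6283, -0.0332, 0.0258]
ft_force: [0.3, 0.1, -0.3]
t 13.62 pos [ 0.6283 -0.0332  0.0258] units [-0.02  -0.009  0.194] yang 2.44 twist -0.023 F [ 0.3  0.1 -0.3] w 0.0246 gf 39.4 q7 0.37
```

```bash

python3 -m crank '[[[0.2,-0.02,-0.01,0.1,0],[0.2,0,0,0.07,0],[0.2,0,0,0.02,0],[0.2,0,0,0,0]]]'|grep -E "ee_pos|ft_f"
```

```text
ee_pos: [0.6278, -0.034, 0.0186]
ft_force: [-3.4, 0.6, 10.0]
```

```bash

python3 -m crank '[[[0.6,0,0,0,0],[0.6,0,0,0,0],[0.6,0,0,0,0],[0.6,0,0,-1,0],[0.6,0,0,-0.7,0]]]'|grep -E "ee_pos|ft_f"
python3 - <<'E'
from h import *
s,c,cam=wristcam('w6')
go(.4285,.1085,.085,2.56);go(.427,-.285,.085,2.56)
E
```

```text
ee_pos: [0.628, -0.0341, 0.0869]
ft_force: [1.0, 0.5, -0.5]
t 14.8 pos [ 0.6298 -0.0344  0.0904] units [ 3.782 -4.877  0.111] yang 2.42 twist -0.027 F [ 0.3 -0.5  2.3] w 0.0513 gf 0.0 q7 0.33
t 14.8 pos [ 0.6298 -0.0344  0.0904] units [-6.045 -5.33   0.113] yang 2.42 twist -0.027 F [ 0.3 -0.5  2.3] w 0.0513 gf 0.0 q7 0.33
```

View pics/w6.png

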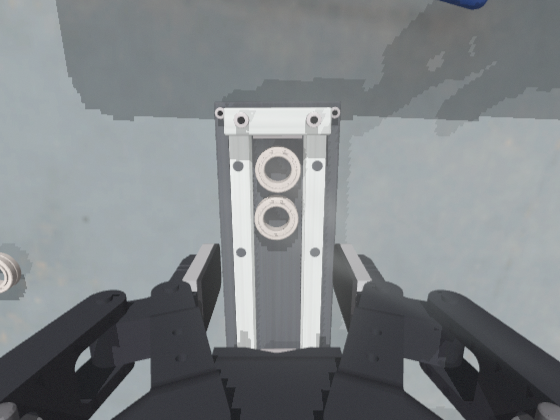

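Both races are flat in the channel at (278,169) and (276,218). The third will be race_5, which has more reach margin.

```bash

python3 -m crank '[[[0.6,-0.9,-0.8,0,0],[0.6,-0.9,-0.8,0,0],[0.6,-0.9,-0.8,0,0],[0.6,-0.9,-0.8,0,0],[0.6,-0.9,-0.8,0,0]]]'>/dev/null
python3 -m crank '[[[0.6,-0.9,-0.8,0,0],[0.6,-0.6,-0.5,0.2,0],[0.6,0,0,0,0],[0.6,0,0,0,0]]]'>/dev/null
python3 - <<'E'
from h import *
P=ring((.4275,-.2855));go(P[0],P[1]+.001,.005,2.56)
E
```

```text
ring (278.4740295410156, 218.8116912841797) 21.532930374145508 expected r 21.838779269266848 [ 0.4278 -0.2847  0.01  ]
t 15.97 pos [ 0.4271 -0.2819  0.0779] units [-0.047  0.014  1.822] yang 2.52 twist -0.008 F [ 0.2  0.6 -0.2] w 0.0511 gf 0.0 q7 0.85
```

```bash

python3 -m crank '[[[0.6,-0.05,0.01,0.8,0],[0.6,0,0,0.7,0],[0.6,0,0,0.31,0],[0.6,0,0,0,0],[0.2,0,0,0,0]]]' 40 | grep -E "ee_pos|width|gripper"
python3 -m crank '[[[0.2,0,0,0,0],[0.2,0,0,0,0],[0.2,0,0,0,0]]]' |grep -E "ee_pos|width|gripper"
python3 -m crank '[[[0.2,0,0,-1,0],[0.2,0,0,-1,0],[0.2,0,0,0,0]]]' |grep -E "ee_pos|width|gripper"
python3 - <<'E'
from h import *
held();go(.629,-.068,.035,2.56)
E
```

```text
ee_pos: [0.4274, -0.2848, 0.0063]
width: 0.034
gripper_force: 0.0
ee_pos: [0.4275, -0.2849, 0.0067]
width: 0.0249
gripper_force: 39.2
ee_pos: [0.4284, -0.2858, 0.0887]
width: 0.0247
gripper_force: 39.2
(276.25189208984375, 260.29730224609375) 31.246707916259766 in tool [ 0.00136842 -0.00055108 -0.0050072 ]
t 17.4 pos [ 0.4278 -0.2851  0.0872] units [5.209 5.255 1.313] yang 2.47 twist -0.019 F [-0.   0.3 -0.2] w 0.0245 gf 39.2 q7 0.85
```

```bash

python3 -m crank '[[[0.2,0.87,0.88,0,0],[0.2,0.87,0.88,0,0],[0.2,0.87,0.88,0,0],[0.2,0.87,0.88,0,0],[0.2,0.87,0.88,0,0]]]'>/dev/null
python3 -m crank '[[[0.2,0.87,0.9,0,0],[0.2,0,0,0.7,0],[0.2,0,0,0.6,0],[0.2,0,0,0,0],[0.2,0,0,0,0]]]'>/dev/null
python3 -c "
from h import *
go(.6303,-.068,.0187,2.56)"
```

```text
t 18.65 pos [ 0.6298 -0.0674  0.0338] units [-0.015  0.012  0.378] yang 2.42 twist -0.028 F [ 0.1 -0.1  0.3] w 0.0247 gf 39.4 q7 0.42
```

```bash

python3 -m crank '[[[0.2,-0.01,0.01,0.15,0],[0.2,0,0,0.12,0],[0.2,0,0,0.05,0],[0.2,0,0,0,0],[0.2,0,0,0,0]]]'|grep -E "ee_pos|ft_f"
python3 -m crank '[[[0.2,0,0,0.05,0],[0.2,0,0,0,0]]]'|grep -E "ee_pos|ft_f"
```

```text
ee_pos: [0.6302, -0.0675, 0.0208]
ft_force: [-0.1, -1.0, -0.7]
ee_pos: [0.6303, -0.0675, 0.0188]
ft_force: [-0.2, -0.3, 1.0]
```

```bash

python3 -m crank '[[[0.6,0,0,0,0],[0.6,0,0,0,0],[0.6,0,0,0,0],[0.6,0,0,-1,0],[0.6,0,0,-1,0]]]'>/dev/null
python3 -m crank '[[[0.6,0,0,-0.3,0],[0.6,0,0,0,0]]]'>/dev/null
python3 - <<'E'
from h import *
s,c,cam=wristcam('w7')
np.savez('w7.npz',im=c['color'],K=cam[0],R=cam[1],t=cam[2])
im=c['color'].min(2);p=np.zeros_like(im)
# channel area only, seen at the race-top plane
def px(x,y,z=.022):
    q=cam[1]@np.array([x,y,z])+cam[2];return (cam[0]@q/q[2])[:2]
for y in(-.001,-.034,-.067):
    u,v=px(.6263-.0447*y,y).round().astype(int);w=17
    k=c['z_map'][v-w:v+w,u-w:u+w];V,U=np.mgrid[v-w:v+w,u-w:u+w]
    P=np.stack([(U-cam[0][0,2])/cam[0][0,0]*k,(V-cam[0][1,2])/cam[0][1,1]*k,k],-1);W=(P-cam[2])@cam[1]
    m=(W[...,2]>.0195)&(W[...,2]<.026)&(k>0);xs,ys,zs=W[m].T
    print(y,(u,v),m.sum(),'x',xs.min().round(4),xs.max().round(4),'y',ys.min().round(4),ys.max().round(4),'z',np.median(zs).round(4),zs.std().round(4))
go(.634,-.186,.1,-87.44)
E
```

```text
-0.001 (np.int64(275), np.int64(111)) 507 x 0.6146 0.6375 y -0.012 0.0101 z 0.0208 0.0007
-0.034 (np.int64(275), np.int64(160)) 536 x 0.6155 0.6392 y -0.0458 -0.022 z 0.0208 0.0007
-0.067 (np.int64(276), np.int64(206)) 574 x 0.6172 0.6418 y -0.0801 -0.0544 z 0.0208 0.0007
t 20.45 pos [ 0.6298 -0.0672  0.1101] units [-2.973 -0.022  0.251] yang 2.46 twist 17.98 F [-0.4  0.8 -0.5] w 0.0514 gf 0.0 q7 0.38
```

View pics/w7.png

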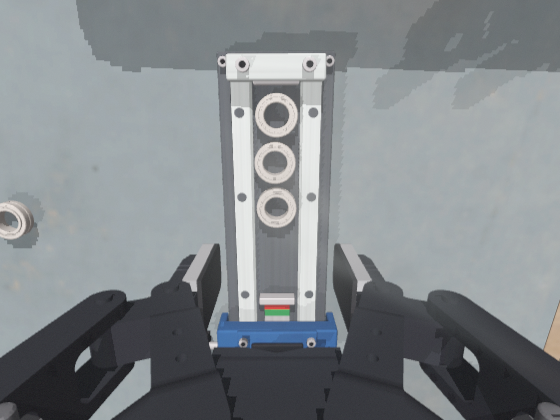

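The view shows three races flat in the channel at (276,115), (275,162) and (276,208), with the pad at (277,298). Depth confirms all three are at the same height. Now I'll twist 90° and go to the grip.

```bash

for i in 1 2 3; do :; done
python3 -m crank '[[[0.6,0,0,0,1],[0.6,0,0,0,1],[0.6,0,0,0,1],[0.6,0,0,0,1],[0.6,0,0,0,1]]]'>/dev/null
python3 -m crank '[[[0.6,0,0,0,1],[0.6,0,0,0,1],[0.6,0,0,0,1],[0.6,0,0,0,1],[0.6,0,0,0,1]]]'>/dev/null
python3 -m crank '[[[0.6,0,0,0,1],[0.6,0,0,0,1],[0.6,0,0,0,1],[0.6,0,0,0,1],[0.6,0,0,0,1]]]'>/dev/null
python3 -m crank '[[[0.6,0,0,0,1],[0.6,0,0,0,1],[0.6,0,0,0,1],[0.6,0,0.9,0,0],[0.6,0,0.9,0,0]]]'>/dev/null
python3 -m crank '[[[0.6,0,0.9,0,0],[0.6,0,0,0,0],[0.6,0,0,0,0]]]'>/dev/null
python3 - <<'E'
from h import *
s,c,cam=wristcam()
im=c['color'];k=c['z_map'];V,U=np.mgrid[0:420,0:560]
P=np.stack([(U-cam[0][0,2])/cam[0][0,0]*k,(V-cam[0][1,2])/cam[0][1,1]*k,k],-1);W=(P-cam[2])@cam[1]
m=(k>0)&(W[...,2]>.06)&(W[...,2]<.071)&(abs(W[...,0]-.634)<.03)&(abs(W[...,1]+.184)<.03)&(im.max(2)<90)
x,y,z=W[m].T;print(m.sum(),np.percentile(x,[1,99]),np.percentile(y,[1,99]),np.median(z))
go(.634,-.185,.041,-87.44)
E
```

```text
1238 [0.62248067 0.65061875] [-0.19335209 -0.17759492] 0.06544585257323839
t 23.38 pos [ 0.6345 -0.174   0.1095] units [-0.021  0.277  1.711] yang -87.5 twist -0.012 F [ 0.1 -1.1 -0.4] w 0.0514 gf 0.0 q7 -0.72
```

Grip top is centred at (0.636, −0.1855).

```bash

python3 -m crank '[[[0.6,0.02,0.28,0,0],[0.6,0,0,0.6,0],[0.6,0,0,0.7,0],[0.6,0,0,0.4,0],[0.6,0,0,0,0]]]'|grep -E "ee_pos|ft_f"
python3 -m crank '[[[0.1,0,0,0,0],[0.1,0,0,0,0],[0.1,0,0,0,0],[0.1,0,0,0,0],[0.1,0,0,0,0]]]' 60
python3 -c "
from h import *
go(.6292,-.119,.041,-87.44)"
```

```text
ee_pos: [0.6355, -0.1862, 0.0418]
ft_force: [0.2, 0.5, 0.8]
time: 24.62
ee_pos: [0.6366, -0.1868, 0.044]
tool_rot: [[0.999, 0.043, 0.002], [0.043, -0.999, -0.0], [0.002, 0.0, -1.0]]
ft_force: [-0.4, 0.3, 7.2]
width: 0.0149
gripper_force: 59.6
t 24.62 pos [ 0.6366 -0.1868  0.044 ] units [-0.112 -1.7    0.073] yang -87.54 twist -0.019 F [-0.4  0.3  7.2] w 0.0149 gf 59.6 q7 -0.65
```

```bash

python3 -m crank '[[[0.1,0,-0.1,-0.05,0],[0.1,0,-0.2,0,0],[0.1,0,-0.2,0,0],[0.1,0,-0.2,0,0],[0.1,0,-0.2,0,0]]]'|grep -E "ee_pos|ft_f|width"
python3 -m crank '[[[0.1,0,-0.15,0,0],[0.1,0,-0.15,0,0],[0.1,0,-0.15,0,0],[0.1,0,-0.1,0,0],[0.1,0,0,0,0]]]'|grep -E "ee_pos|ft_f|width|gripper"
python3 -m crank '[[[0.1,0,-0.1,0,0],[0.1,0,-0.1,0,0],[0.1,0,0,0,0]]]'|grep -E "ee_pos|ft_f|width|gripper"
```

```text
ee_pos: [0.6348, -0.1495, 0.0441]
ft_force: [5.3, -1.6, -12.6]
width: 0.0148
ee_pos: [0.6337, -0.1271, 0.0441]
ft_force: [5.7, 1.1, -13.5]
width: 0.0152
gripper_force: 59.8
ee_pos: [0.6334, -0.1194, 0.0441]
ft_force: [6.1, 1.7, -15.2]
width: 0.0148
gripper_force: 59.8
```

```bash

python3 -m crank '[[[0.1,0.013,-0.05,0.03,0],[0.1,0,-0.05,0,0],[0.1,0,0,0,0]]]'|grep -E "ee_pos|ft_f"
python3 -m crank '[[[0.1,0,-0.05,0,0],[0.1,0,0,0,0],[0.1,0,0,0,0]]]'|grep -E "ee_pos|ft_f"
cat >> h.py <<'E'
def bar():
    "carriage face, pad and colour bands along the rail, from the wrist view"
    s,c,cam=wristcam();im=c['color'];H,S,V=cv2.split(cv2.cvtColor(im,cv2.COLOR_RGB2HSV))
    u0=lambda P:cam[0]@(cam[1]@P+cam[2])
    y0=s['ee_pos'][1];out=[]
    for d in np.arange(.016,.05,.0005):
        q=[]
        for o in(-.006,-.003,0,.003,.006):
            p=u0(np.array([.62622-.04475*(y0+d)+o,y0+d,.0195]));u,v=(p[:2]/p[2]).round().astype(int)
            if 0<=u<560 and 0<=v<420:
                h,sa,va=H[v,u],S[v,u],V[v,u]
                q.append('B' if sa>90 and 95<h<130 else 'G' if sa>60 and 40<h<90 else 'R' if sa>60 and(h<12 or h>168) else 'k' if va<70 else '.')
        out.append(''.join(q))
    print(' '.join(f'{1000*d:.1f}:{q}' for d,q in zip(np.arange(.016,.05,.0005),out)))
E
python3 - <<'E'
from h import *
bar();go(.63,-.1065,.044,-87.44)
E
```

```text
ee_pos: [0.6333, -0.1167, 0.044]
ft_force: [-0.9, -0.5, 1.1]
ee_pos: [0.6332, -0.1146, 0.0439]
ft_force: [-3.1, -0.3, 5.4]
16.0:...BB 16.5:..BBB 17.0:.BBBB 17.5:.BBBB 18.0:kBBBB 18.5:kBBBB 19.0:kBBBB 19.5:kBBBB 20.0:kBBBB 20.5:kBBBB 21.0:kBBBB 21.5:kBBBB 22.0:kBBBB 22.5:kBBBB 23.0:k.... 23.5:..... 24.0:..... 24.5:..... 25.0:GGG.. 25.5:GGGG. 26.0:GGGGG 26.5:GGGGG 27.0:GGGGG 27.5:GGGGG 28.0:GGGGG 28.5:GGGGG 29.0:GGGGG 29.5:GGGGG 30.0:GGGGG 30.5:..GGG 31.0:RRRR. 31.5:RRRRR 32.0:RRRRR 32.5:RRRRR 33.0:RRRRR 33.5:RRRRR 34.0:RRRRR 34.5:RRRRR 35.0:RRRRR 35.5:RRRRR 36.0:RRRRR 36.5:RRRRR 37.0:...RR 37.5:..... 38.0:..... 38.5:..... 39.0:..... 39.5:..... 40.0:..... 40.5:..... 41.0:..... 41.5:..... 42.0:..... 42.5:..... 43.0:..... 43.5:..... 44.0:..... 44.5:..... 45.0:..... 45.5:..... 46.0:..... 46.5:..... 47.0:..... 47.5:..... 48.0:..... 48.5:..... 49.0:..... 49.5:.....
t 27.05 pos [ 0.6332 -0.1147  0.0439] units [-0.072 -0.207 -0.001] yang -87.57 twist -0.026 F [-3.3  0.   6. ] w 0.0146 gf 62.7 q7 -0.73
```

Baseline with the plunger out: green/red boundary is 30.75 mm ahead of the TCP and Fy is about 0. I'll advance until it compresses.

```bash

python3 -m crank '[[[0.1,-0.008,-0.05,-0.015,0],[0.1,0,-0.05,0,0],[0.1,0,0,0,0],[0.1,0,0,0,0]]]'|grep -E "ee_pos|ft_f"
python3 -c "
from h import *
bar()"
python3 -m crank '[[[0.1,0,-0.04,0,0],[0.1,0,-0.03,0,0],[0.1,0,0,0,0],[0.1,0,0,0,0]]]'|grep -E "ee_pos|ft_f"
python3 -c "
from h import *
bar()"
```

```text
ee_pos: [0.633, -0.1102, 0.044]
ft_force: [-0.3, -0.6, -1.3]
16.0:...BB 16.5:..BBB 17.0:.BBBB 17.5:.BBBB 18.0:kBBBB 18.5:kBBBB 19.0:kBBBB 19.5:kBBBB 20.0:kBBBB 20.5:kBBBB 21.0:kBBBB 21.5:kBBBB 22.0:kBBBB 22.5:kBBBB 23.0:k.... 23.5:..... 24.0:..... 24.5:..... 25.0:GG... 25.5:GGGG. 26.0:GGGGG 26.5:GGGGG 27.0:GGGGG 27.5:GGGGG 28.0:GGGGG 28.5:GGGGG 29.0:GGGGG 29.5:GGGGG 30.0:GGGGG 30.5:..GGG 31.0:RRRR. 31.5:RRRRR 32.0:RRRRR 32.5:RRRRR 33.0:RRRRR 33.5:RRRRR 34.0:RRRRR 34.5:RRRRR 35.0:RRRRR 35.5:RRRRR 36.0:RRRRR 36.5:RRRRR 37.0:...RR 37.5:..... 38.0:..... 38.5:..... 39.0:..... 39.5:..... 40.0:..... 40.5:..... 41.0:..... 41.5:..... 42.0:..... 42.5:..... 43.0:..... 43.5:..... 44.0:..... 44.5:..... 45.0:..... 45.5:..... 46.0:..... 46.5:..... 47.0:..... 47.5:..... 48.0:..... 48.5:..... 49.0:..... 49.5:.....
ee_pos: [0.6329, -0.1087, 0.044]
ft_force: [1.8, -5.3, -5.6]
16.0:...BB 16.5:..BBB 17.0:.BBBB 17.5:.BBBB 18.0:kBBBB 18.5:kBBBB 19.0:kBBBB 19.5:kBBBB 20.0:kBBBB 20.5:kBBBB 21.0:kBBBB 21.5:kBBBB 22.0:kBBBB 22.5:kBBBB 23.0:k.... 23.5:..... 24.0:GG... 24.5:GGGGG 25.0:GGGGG 25.5:GGGGG 26.0:GGGGG 26.5:GGGGG 27.0:GGGGG 27.5:GGGGG 28.0:GGGGG 28.5:GGGGG 29.0:GGGGG 29.5:GGGGG 30.0:RR..G 30.5:RRRRR 31.0:RRRRR 31.5:RRRRR 32.0:RRRRR 32.5:RRRRR 33.0:RRRRR 33.5:RRRRR 34.0:RRRRR 34.5:RRRRR 35.0:RRRRR 35.5:RRRRR 36.0:.RRRR 36.5:....R 37.0:..... 37.5:..... 38.0:..... 38.5:..... 39.0:..... 39.5:..... 40.0:..... 40.5:..... 41.0:..... 41.5:..... 42.0:..... 42.5:..... 43.0:..... 43.5:..... 44.0:..... 44.5:..... 45.0:..... 45.5:..... 46.0:..... 46.5:..... 47.0:..... 47.5:..... 48.0:..... 48.5:..... 49.0:..... 49.5:.....
```

Contact: compression ≈ 0.9 mm, Fy −5.3 N. About 6 mm more is needed.

```bash

python3 -m crank '[[[0.1,0,-0.04,0.01,0],[0.1,0,-0.04,0,0],[0.1,0,-0.03,0,0],[0.1,0,0,0,0],[0.1,0,0,0,0]]]'|grep -E "ee_pos|ft_f"
python3 -m crank '[[[0.1,0,-0.03,0,0],[0.1,0,0,0,0],[0.1,0,0,0,0],[0.1,0,0,0,0]]]'|grep -E "ee_pos|ft_f|width"
python3 -c "
from h import *
bar()"|cut -c1-420
```

```text
ee_pos: [0.6328, -0.1055, 0.044]
ft_force: [0.8, -7.2, -2.6]
ee_pos: [0.6327, -0.1047, 0.044]
ft_force: [1.7, -8.6, -3.4]
width: 0.015
16.0:...BB 16.5:..BBB 17.0:.BBBB 17.5:.BBBB 18.0:kBBBB 18.5:kBBBB 19.0:kBBBB 19.5:kBBBB 20.0:kBBBB 20.5:kBBBB 21.0:kBBBB 21.5:kBBBB 22.0:kBBBB 22.5:kBBBB 23.0:kGGGB 23.5:kGGGG 24.0:GGGGG 24.5:GGGGG 25.0:GGGGG 25.5:GGGGG 26.0:RR.GG 26.5:RR.GG 27.0:RRRRR 27.5:RRRRR 28.0:RRRRR 28.5:RRRRR 29.0:RRRRR 29.5:RRRRR 30.0:RRRRR 30.5:RRRRR 31.0:RRRRR 31.5:RRRRR 32.0:.RRRR 32.5:....R 33.0:..... 33.5:..... 34.0:..... 34.5:..... 35
```

```bash

python3 -m crank '[[[0.1,0,-0.04,0,0],[0.1,0,-0.03,0,0],[0.1,0,0,0,0],[0.1,0,0,0,0],[0.1,0,0,0,0]]]'|grep -E "ee_pos|ft_f"
python3 -m crank '[[[0.1,0,0,0,0],[0.1,0,0,0,0],[0.1,0,0,0,0]]]'|grep -E "ee_pos|ft_f|width"
python3 -c "
from h import *
bar()"|cut -c1-420
```

```text
ee_pos: [0.6327, -0.1025, 0.044]
ft_force: [1.7, -10.4, -5.8]
ee_pos: [0.6327, -0.1025, 0.044]
ft_force: [1.4, -10.7, -4.4]
width: 0.0148
16.0:...BB 16.5:..BBB 17.0:.BBBB 17.5:.BBBB 18.0:kBBBB 18.5:kBBBB 19.0:kBBBB 19.5:kBBBB 20.0:kBBBB 20.5:kBBBB 21.0:kBBBB 21.5:kBBBB 22.0:kBBBB 22.5:kBBBB 23.0:kGGGB 23.5:kGGGG 24.0:..GGG 24.5:RRRRR 25.0:RRRRR 25.5:RRRRR 26.0:RRRRR 26.5:RRRRR 27.0:RRRRR 27.5:RRRRR 28.0:RRRRR 28.5:RRRRR 29.0:RRRRR 29.5:RRRRR 30.0:RRRRR 30.5:....R 31.0:..... 31.5:..... 32.0:..... 32.5:..... 33.0:..... 33.5:..... 34.0:..... 34.5:..... 35
```

Compression is about 6.6 mm with a steady 10.7 N, mid-green.

```bash
python3 -c "
from workcell import arm
print(arm.hand_in())"
```

```text
the job is handed in; nothing more can be done
None
```

I laid races 2, 4 and 5 flat in the channel, and the arm still holds the carriage with the plunger mid-green (about 6.6 mm in, 10.7 N). The job is handed in at about 30 s of the 72 s allowed; I commanded no contact with races 1 and 3, the micrometer, marker or screwdriver.

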